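Line up the bottles by height on the drip tray

TASK

Stand the two round bottles, the square bottle and the yellow-lidded jar on the four black pads of the drip tray in order of height: the tallest on the pad next to the red end stop, then step by step down to the shortest at the other end. Each stands upright in the middle of its own pad; do not knock any of them over.

Things in the scene. Friction and masses are not known exactly. Their poses are not given: they have to be found in the camera images.
- bottle_thinner: square-section pale bottle with a red screw cap, loose, 62 x 62 mm and 165 mm high (the tallest of the four), about 0.35 kg. Straight sides up to about 123 mm, then a shoulder and a 32 mm cap in the top 18 mm, fixed and firm enough to lift by. Origin: centre of its underside, z up, x and y square to its flat sides
- bottle_pigment: round whitish bottle with a black screw cap, loose, 58 mm across and 140 mm high (second tallest), about 0.25 kg. Straight sides up to about 100 mm, then a shoulder and a 30 mm cap in the top 18 mm, fixed and firm enough to lift by. Origin: centre of its underside, z up
- bottle_oil: round pale bottle with a white screw cap, loose, 50 mm across and 115 mm high (third tallest), about 0.15 kg. Straight sides up to about 78 mm, then a shoulder and a 25 mm cap in the top 18 mm, fixed and firm enough to lift by. Origin: centre of its underside, z up
- jar_yellow: clear round jar with pale contents and a wide yellow lid, loose, 100 mm high (the shortest), about 0.2 kg. Body 64 mm across, lid 67 mm across in the top 15 mm, screwed on tight. Origin: centre of its underside, z up
- pad1: one of four alike round black rubber pads in a straight row along the drip tray, 72 mm across and 4 mm thick, fixed, 88 mm from centre to centre; pads 1, 2, 3, 4 follow one another in this order along the row, and the red end stop is beside pad 1 or beside pad 4. Origin: centre of its underside (top 4 mm above it, 7 mm above the bench), z up, y along the row (towards lower numbers)
- pad2: the next black rubber pad of the row, between pad 1 and pad 3, like pad 1
- pad3: the next black rubber pad of the row, between pad 2 and pad 4, like pad 1
- pad4: the last black rubber pad of the row, beside pad 3, like pad 1
- stop_red: red end stop, a bar 70 x 18 x 22 mm (across the row, along it, high), fixed at one end of the tray, 52 mm beyond the centre of the nearest pad; it marks the tall end of the row (a white one just like it closes the other end). Origin: centre of its underside
- tray: shallow aluminium drip tray, 84 x 400 mm with a lip 12 mm high, fixed on the bench, in which the pads and stops lie. Origin: centre of its underside, x across the row, y along the row, z up. Fixed obstacles near by: a tall tap carboy behind the tray (centre about x 0.71, y -0.23, over 0.3 m high, tap pointing at the robot), so carry things between start and tray by way of about x 0.48, y 0.03; a clamp jig about 0.11 m high at x 0.48, y 0.27
Things that resemble listed ones, but are neither listed nor needed, are in the scene too. Of the things shaped like the stop_red, the red one is meant.

How it is judged:
By the outcome, as a careful person would: the job done as asked, in the order asked, and still so for the second after the job is handed in, with the robot touching nothing.
It also fails if it takes over 106 s, if anything falls off the work surface, if the arm or the gripper's body presses on something with over 40 N, if the wrist force passes 120 N, or if a joint passes its speed limit or range.

ROBOT

A 6-joint arm with a two-finger parallel gripper is mounted at the origin on a cart in front of the work surface, level with it; the furniture and walls round the work are solid. World frame = base frame: x ahead of the robot, y to its left, z up, the work surface at z = 0. Lengths are in m, angles in degrees, forces in N, time in s.
With the tool pointing down it reaches from about 0.3 to 0.75 m from the base axis. Payload 8.5 kg.
Tool frame: the origin (TCP) lies on the centre line of the jaws, within the pads' length; the fingertips stand 14 mm ahead of it and the grasp point (between the pads) lies 5 mm behind it; z points along the fingers, x is the direction in which the jaws open and shut, and the axes are right-handed (so a half turn about z gives the same grasp; the last joint's range is limited). The gripper opens to 85 mm and grips with 20 to 120 N. Pads are 22 mm wide; open, the fingers measure 114 mm over their backs; the gripper's body (76 mm by 85 mm) begins 54 mm behind the grasp point. The pads swing forward as they close: fully open they stand 13 mm farther back than shut.
Start: joints at [-88.253, 21.807, 74.336, -0, 83.858, -12.336], TCP at [0.134, -0.533, 0.245] pointing down, gripper open.
Joint ranges: [-178.18, 178.18], [-50.72, 133.34], [12.68, 142.11], [-81.47, 261.47], [9.98, 163.14], [-165.26, 165.26]. Speed limits (degrees/s): [136.94, 136.94, 180, 180, 180, 180].

INTERFACE

Orientations are given as a 3x3 rotation matrix whose columns are the frame's x, y, z axes.
In Python, from rig import * gives the robot as it stands.
- The arm moves only by the shell command python3 -m crank 'ROWS' [FORCE]. ROWS is JSON, one flat list of numbers, 7 for each row, row after row: the turn, a rotation vector about the world's x, y, z in rad, then the shift along the world's x, y, z in m, then the opening in per cent of the stroke, from 0 (shut) to 100 (fully open). A call has 1 to 20 rows; each row shifts and turns the commanded pose from where the row before left it; what a row does not reach is not made up. A row lasts 1/10 s, in which the tool goes at most 50 mm and 8.59 degrees, less where a joint would pass 70% of its speed; a pose out of reach is approached as far as the arm can. A call is refused whole if a number of a shift passes 0.05 or a number of a turn 0.15, either way. A call with a gripper value outside its range is refused whole. The fingers move at their own pace and stop on an object; FORCE is the grip in N (left out, the last holds). Time passes only in rows, so rows that do not move let the fingers close. It gives the time, the measured TCP pose, the force and the opening at its end, in the units of the state.
- observe(): the state, without advancing time (a new reading comes with each control period).
- get_image(name): name is "side" or "top" or "wrist"; returns a dict with "frame" (480x640x3 uint8, red, green, blue), "fov_y" (degrees; the focal length in pixels is half the picture's height over the tangent of half this angle, whatever the lens; pixels are square), "cx", "cy" (the principal point, pixels), "world_to_cam" (4x4, takes a point from world to camera coordinates). Camera axes: x right, y up, looking along -z (the intrinsics and any distortion apply to the point x, -y, -z); pixel columns grow to the right and rows downward; lengths in m; the calibration is good to about 2 mm. A picture is of the moment at which its call begins. There is no depth.
- close_job(): hands the job in, once; it reports no verdict.
The state is a dict: "time_s": time; "q": joint angles; "qvel": joint speeds; "joint_efforts": joint torques, N m; "position": TCP position; "tool_rot": TCP orientation; "ft_force": force on the tool from outside, world axes, zero at the start; "wrist_torque": the same for the moment, N m; "grip_width": finger opening in m.
Only numpy, scipy, OpenCV 4.12 (cv2) and the standard library are available. Lean on these libraries where they do the work, as an engineer would, in place of code of your own. Each camera call takes 0.05 s, during which the arm holds its last target. There are 200 camera calls.

## Working session

There is one attempt and no reset: what is moved stays moved. The work goes in short steps, Python scripts to look and compute and a shell command to move; the robot and the scene stay as the last step left them, time stands still between calls to the robot, and variables do not carry over. Pictures are saved under pics/ and viewed, about 12 in all and at most 16, crops included, and the job is handed in when it is done.

```bash
ls; mkdir -p pics; cat > h.py <<'E'
from rig import *
import numpy as np, cv2
def shot(n,f):
    d=get_image(n); cv2.imwrite('pics/'+f,d['frame'][:,:,::-1]); np.save('pics/'+f+'.npy',{k:d[k] for k in d},allow_pickle=True); return d
def load(f): return np.load('pics/'+f+'.npy',allow_pickle=True).item()
def ray(d,u,v):
    f=240/np.tan(np.radians(d['fov_y'])/2); W=np.linalg.inv(np.array(d['world_to_cam']))
    c=np.array([(u-d['cx'])/f,-(v-d['cy'])/f,-1.]); return W[:3,3],W[:3,:3]@c
def at(d,u,v,z):
    o,r=ray(d,u,v); return (o+r*(z-o[2])/r[2]).round(4)
def proj(d,p):
    f=240/np.tan(np.radians(d['fov_y'])/2); c=np.array(d['world_to_cam'])@np.append(p,1); return (d['cx']+f*c[0]/-c[2], d['cy']-f*c[1]/-c[2])
E
python3 - <<'E'
from h import *
for n in('top','side','wrist'):
    d=shot(n,n+'0.png'); print(n,[ (k,d[k]) for k in d if k not in('frame','world_to_cam')], ray(d,320,240))
print(observe())
E
```

```text
pics
top [('fov_y', 56.932291111847405), ('cx', 320.2459601083241), ('cy', 240.4785356340958)] (array([ 0.34699146, -0.20313039,  1.25558675]), array([ 0.15266742, -0.01819068, -0.98811094]))
side [('fov_y', 43.17205399627121), ('cx', 313.4548740152897), ('cy', 239.4437985754243)] (array([0.38898347, 1.37403149, 1.20841045]), array([ 0.08101784, -0.80883054, -0.58253458]))
wrist [('fov_y', 66.46237665878138), ('cx', 315.2061477821624), ('cy', 241.9529190047474)] (array([ 0.21204786, -0.51433064,  0.3728795 ]), array([-0.29459463, -0.08668081, -0.95178785]))
{'time_s': 0.15, 'q': array([-8.82543608e+01,  2.18331393e+01,  7.43716130e+01, -2.79519141e-04,
        8.38561097e+01, -1.23360824e+01]), 'qvel': array([ 0.02230271,  0.05316255, -0.11821384, -0.12582338, -0.01782275,
        0.0475252 ]), 'joint_efforts': array([-2.90411458e-05, -4.48630464e+01, -2.31342888e+01, -2.91614542e-04,
        3.81674239e-03, -4.62928290e-05]), 'position': array([ 0.13380579, -0.53327544,  0.2448627 ]), 'tool_rot': array([[ 2.43306081e-01, -9.69949560e-01, -3.72067639e-05],
       [-9.69949005e-01, -2.43305983e-01,  1.06160212e-03],
       [-1.03875314e-03, -2.22205589e-04, -9.99999436e-01]]), 'ft_force': array([ 0.12932865, -0.27985909,  0.58707628]), 'wrist_torque': array([ 0.02358507, -0.00729974, -0.04438154]), 'grip_width': 0.08517340845530642}
```

View pics/top0.png

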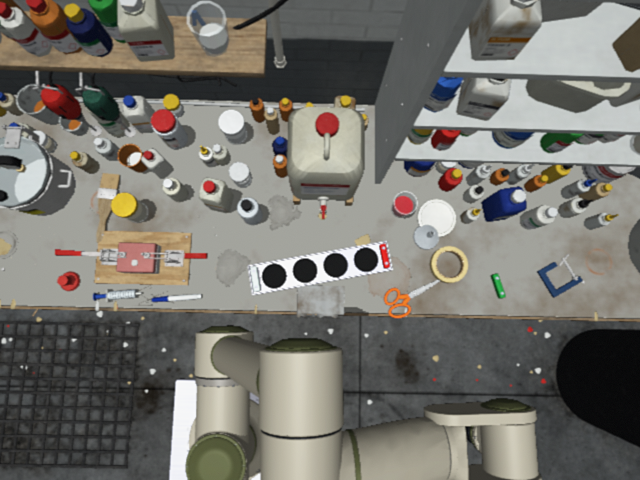

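View pics/side0.png

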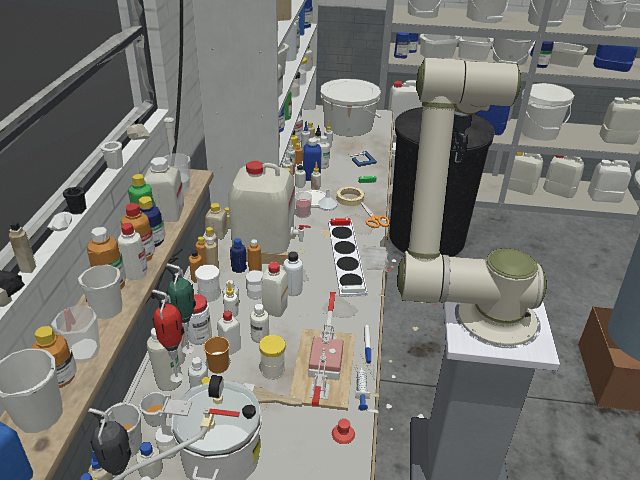

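Top view: tray row is at (274..366, 275..259), with the red stop at (386,256) and the white one at (255,279). The likely pieces are the yellow lid (124,205), red cap (211,187), black cap (249,208) and white cap (172,187). I'll enlarge to confirm these.

```bash
python3 - <<'E'
import cv2
a=cv2.imread('pics/top0.png'); cv2.imwrite('pics/tc.png',cv2.resize(a[130:250,90:290],None,fx=4,fy=4,interpolation=2))
a=cv2.imread('pics/side0.png'); cv2.imwrite('pics/sc.png',cv2.resize(a[240:400,180:380],None,fx=3.7,fy=3.7,interpolation=2))
a=cv2.imread('pics/top0.png'); cv2.imwrite('pics/tray.png',cv2.resize(a[230:305,235:405],None,fx=4.7,fy=4.7,interpolation=2))
E
```

```text
(no output)
```

View pics/tc.png

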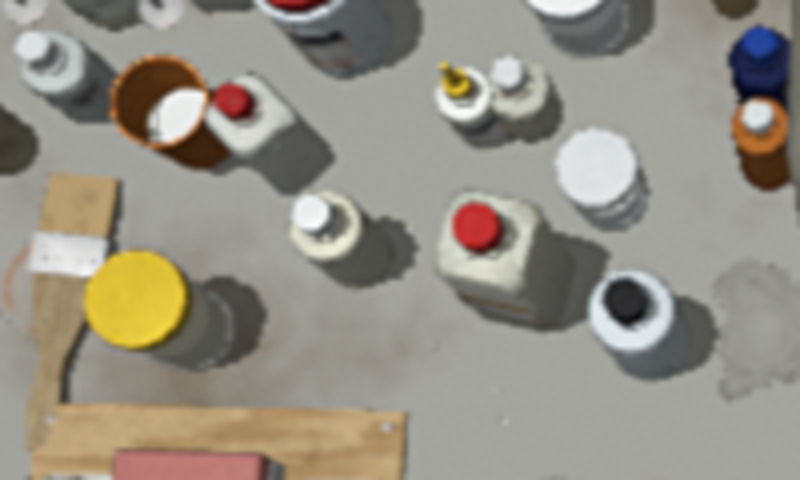

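View pics/sc.png

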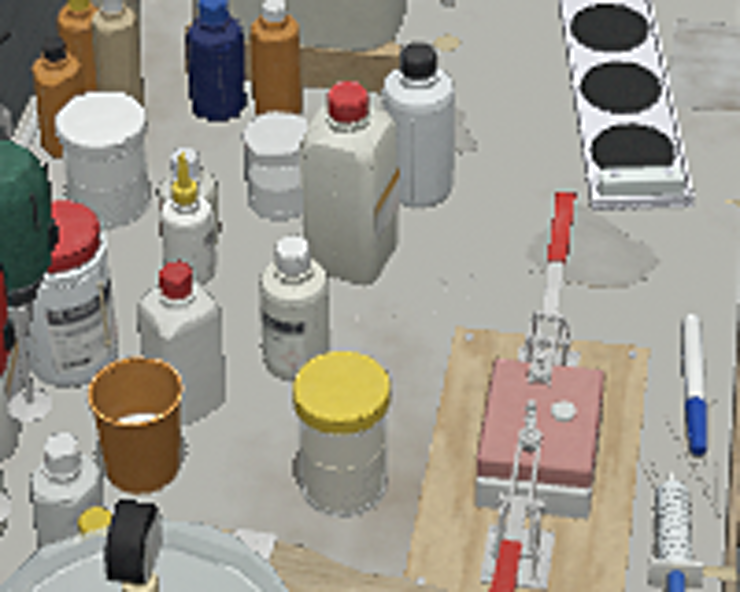

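View pics/tray.png

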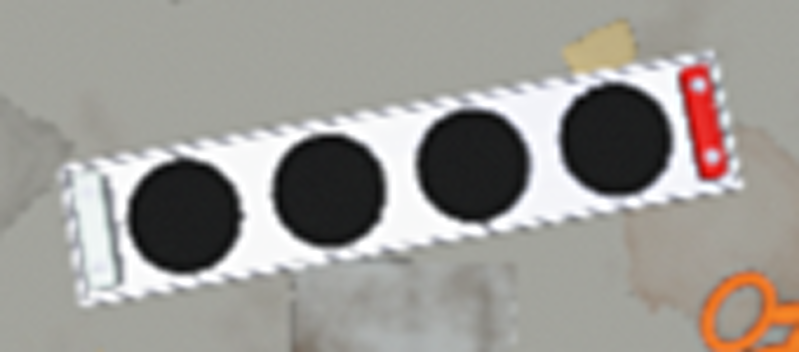

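```bash
python3 - <<'E'
from h import *
t,s=load('top0.png'),load('side0.png')
for n,a,b,h in[('sq',(477,226),(350,95),.165),('pig',(628,300),(419,53),.14),('oil',(313,214),(292,246),.115),('jar',(136,299),(342,382),.1),('smallred',(233,101),(176,270),0)]:
    A=np.array(a)/4+(90-.4,130-.4);B=np.array(b)/3.7+(180-.4,240-.4)
    o1,r1=ray(t,*A);o2,r2=ray(s,*B)
    k=np.linalg.lstsq(np.c_[r1,-r2],o2-o1,rcond=None)[0];p=o1+k[0]*r1;q=o2+k[1]*r2
    print(n,p.round(4),q.round(4),'at h',at(t,*A,h),at(s,*B,h))
P=[at(t,*(np.array(a)/4.7+(235-.4,230-.4)),.007) for a in[(185,216),(330,190),(474,165),(616,139)]]
print(P,np.linalg.norm(np.diff(P,axis=0),axis=1))
# side pad check
S=s
print([at(S,*(np.array(a)/3.7+(179.6,239.6)),.007) for a in [(633,149),(620,87),(610,27)]])
E
```

```text
sq [0.6469 0.0614 0.1618] [0.6463 0.0614 0.1616] at h [0.646  0.0606 0.165 ] [0.6455 0.0656 0.165 ]
pig [ 0.6075 -0.0322  0.136 ] [ 0.6084 -0.0322  0.1362] at h [ 0.6066 -0.0328  0.14  ] [ 0.6076 -0.0273  0.14  ]
oil [0.6655 0.1816 0.1125] [0.6676 0.1816 0.113 ] at h [0.6648 0.1808 0.115 ] [0.6671 0.1837 0.115 ]
jar [0.6077 0.2979 0.0997] [0.6093 0.2979 0.1   ] at h [0.6076 0.2978 0.1   ] [0.6093 0.2979 0.1   ]
smallred [0.7367 0.2348 0.1267] [0.7394 0.2347 0.1276] at h [0.7804 0.2839 0.    ] [0.7807 0.1002 0.    ]
[array([ 0.4354, -0.0989,  0.007 ]), array([ 0.4531, -0.1852,  0.007 ]), array([ 0.4702, -0.2715,  0.007 ]), array([ 0.4881, -0.3571,  0.007 ])] [0.08809642 0.08797784 0.08745153]
[array([ 0.4358, -0.0976,  0.007 ]), array([ 0.4538, -0.1809,  0.007 ]), array([ 0.4703, -0.2679,  0.007 ])]
```

Candidates: red caps are tc (477,226) at 0.162 m high and tc (233,101) at 0.127 m, a decoy, so the first is thinner. The white cap (313,214) is 0.113 m high (oil), the black cap (628,300) 0.136 m (pigment), and the yellow lid (136,299) 0.100 m (jar). Pad spacing comes out at 88 mm. The order is thinner at (0.488,-0.357), pigment (0.470,-0.2715), oil (0.453,-0.185), jar (0.4355,-0.0985). I'll grip the bottles by their caps, with the jaws across the row.

```bash
python3 -m crank '[0,0,0.15,0.0216,0.0352,0.0053,100, 0,0,0.15,0.0216,0.0352,0.0053,100, 0,0,0.15,0.0216,0.0352,0.0053,100, 0,0,0.15,0.0216,0.0352,0.0053,100, 0,0,0.15,0.0216,0.0352,0.0053,100, 0,0,0.15,0.0216,0.0352,0.0053,100, 0,0,0.15,0.0216,0.0352,0.0053,100, 0,0,0.15,0.0216,0.0352,0.0053,100, 0,0,0.15,0.0216,0.0352,0.0053,100, 0,0,0.15,0.0216,0.0352,0.0053,100, 0,0,0.025,0.0216,0.0352,0.0053,100, 0,0,0,0.0216,0.0352,0.0053,100, 0,0,0,0.0216,0.0352,0.0053,100, 0,0,0,0.0216,0.0352,0.0053,100, 0,0,0,0.0216,0.0352,0.0053,100, 0,0,0,0.0216,0.0352,0.0053,100, 0,0,0,0,0,0,100, 0,0,0,0,0,0,100]' 50; python3 -c "
from h import *
print(observe()['position'],observe()['tool_rot'],observe()['q'])"
```

```text
time_s: 1.95
position: [0.4794, 0.0302, 0.3297]
tool_rot: [[0.98, 0.2, -0.001], [0.2, -0.98, -0.0], [-0.001, -0.0, -1.0]]
ft_force: [-0.6, -0.6, 0.4]
grip_width: 0.0855
[0.47936269 0.03021678 0.32968728] [[ 9.79711039e-01  2.00412945e-01 -9.65282977e-04]
 [ 2.00412955e-01 -9.79711508e-01 -8.74112323e-05]
 [-9.63217184e-04 -1.07817465e-04 -9.99999530e-01]] [-1.05453111e+01  1.17987086e+01  7.49059956e+01 -1.50712790e-02
  9.33487517e+01 -2.21072955e+01]
```

```bash
python3 -m crank '[0,0,0,0.0333,0.0064,-0.012,100, 0,0,0,0.0333,0.0064,-0.012,100, 0,0,0,0.0333,0.0064,-0.012,100, 0,0,0,0.0333,0.0064,-0.012,100, 0,0,0,0.0333,0.0064,-0.012,100, 0,0,0,0,0,0,100, 0,0,0,0,0,0,100]'; python3 - <<'E'
from h import *
d=shot('wrist','w1.png')
for n,p in [('sq',(.646,.062,.165)),('pig',(.607,-.0325,.14)),('oil',(.666,.182,.115))]: print(n,proj(d,p))
E
```

```text
time_s: 2.65
position: [0.6457, 0.0604, 0.2692]
tool_rot: [[0.98, 0.197, -0.002], [0.197, -0.98, -0.0], [-0.002, -0.0, -1.0]]
ft_force: [-0.1, -0.9, 0.1]
grip_width: 0.0851
sq (np.float64(315.7046900205322), np.float64(244.35259599865583))
pig (np.float64(245.0691544343759), np.float64(334.21437074678965))
oil (np.float64(377.6245794110388), np.float64(68.17022164885162))
```

View pics/w1.png

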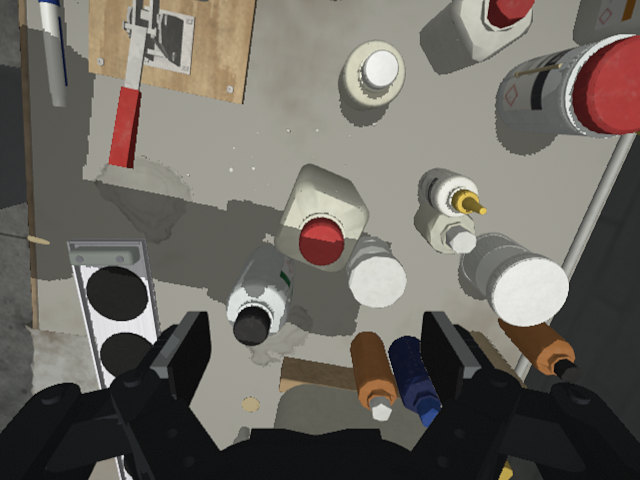

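```bash
python3 - <<'E'
from h import *
d=load('w1.png')
print(at(d,322,241.5,.165),at(d,253,325,.14),at(d,381,70,.115))
E
```

```text
[0.6497 0.0648 0.165 ] [ 0.612  -0.0228  0.14  ] [0.6686 0.1813 0.115 ]
```

```bash
python3 -m crank '[0,0,0,0.002,0.0035,-0.03,100, 0,0,0,0,0,-0.03,100, 0,0,0,0,0,-0.03,100, 0,0,0,0,0,-0.024,100, 0,0,0,0,0,0,100, 0,0,0,0,0,0,100]'; python3 - <<'E'
from h import *
d=shot('wrist','w2.png'); shot('side','s2.png')
a=cv2.imread('pics/s2.png')[210:360,200:350]; b=cv2.imread('pics/w2.png')
cv2.imwrite('pics/c2.png',cv2.hconcat([cv2.resize(a,(400,400),interpolation=2),cv2.resize(b[120:480,140:500],(400,400),interpolation=2)]))
E
```

```text
time_s: 3.3
position: [0.6479, 0.0647, 0.158]
tool_rot: [[0.98, 0.198, 0.002], [0.198, -0.98, -0.0], [0.002, 0.001, -1.0]]
ft_force: [0.3, -0.2, 0.9]
grip_width: 0.0852
```

View pics/c2.png

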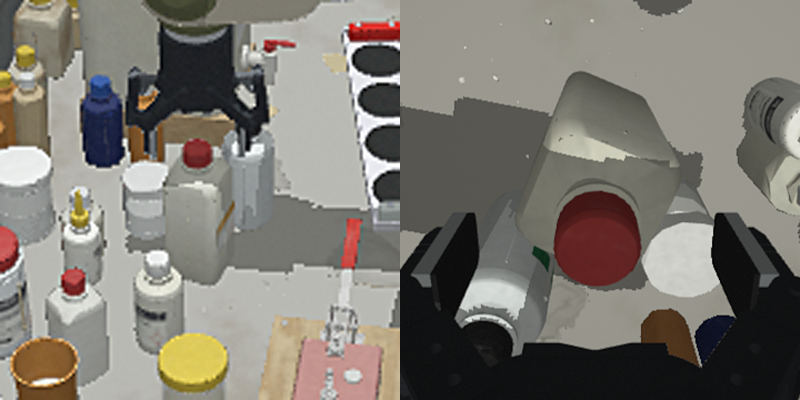

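```bash
python3 - <<'E'
from h import *
d=load('w2.png')
print(proj(d,(.6479,.0647,.165)),at(d,317,334,.165),at(d,318,335,.158))
E
python3 -m crank '[0,0,0,0,0,-0.002,0, 0,0,0,0,0,0,0, 0,0,0,0,0,0,0, 0,0,0,0,0,0,0, 0,0,0,0,0,0,0, 0,0,0,0,0,0,0, 0,0,0,0,0,0,0, 0,0,0,0,0,0,0]' 50
```

```text
(np.float64(314.1226462959016), np.float64(341.0595467962693)) [0.6484 0.0679 0.165 ] [0.6498 0.0632 0.158 ]
time_s: 4.2
position: [0.6484, 0.0654, 0.1549]
tool_rot: [[0.98, 0.199, 0.002], [0.199, -0.98, 0.0], [0.002, 0.0, -1.0]]
ft_force: [1.8, 0.9, 4.9]
grip_width: 0.0301
```

```bash
python3 -m crank '[0,0,0,0,0,0.02,0, 0,0,0,0,0,0.035,0, 0,0,0,0,0,0.04,0, 0,0,0,0,0,0.04,0, 0,0,0,0,0,0.04,0, 0,0,0,-0.028,-0.006,0,0, 0,0,0,-0.028,-0.006,0,0, 0,0,0,-0.028,-0.006,0,0, 0,0,0,-0.028,-0.006,0,0, 0,0,0,-0.028,-0.006,0,0, 0,0,0,-0.028,-0.006,0,0, 0,0,0,0,0,0,0, 0,0,0,0,0,0,0]'
```

```text
time_s: 5.5
position: [0.4795, 0.0292, 0.3287]
tool_rot: [[0.98, 0.198, -0.001], [0.198, -0.98, 0.0], [-0.001, -0.0, -1.0]]
ft_force: [0.1, -0.2, -4.1]
grip_width: 0.0296
```

```bash
python3 -m crank '[0,0,0,0.0008,-0.02,0,0, 0,0,0,0.0008,-0.035,0,0, 0,0,0,0.0008,-0.035,0,0, 0,0,0,0.0008,-0.035,0,0, 0,0,0,0.0008,-0.035,0,0, 0,0,0,0.0008,-0.035,0,0, 0,0,0,0.0008,-0.035,0,0, 0,0,0,0.0008,-0.035,0,0, 0,0,0,0.0008,-0.035,0,0, 0,0,0,0.0008,-0.035,0,0, 0,0,0,0.0005,-0.033,0,0, 0,0,0,0,-0.018,-0.02,0, 0,0,0,0,0,-0.04,0, 0,0,0,0,0,-0.04,0, 0,0,0,0,0,-0.03,0, 0,0,0,0,0,0,0, 0,0,0,0,0,0,0, 0,0,0,0,0,0,0]'; python3 - <<'E'
from h import *
d=shot('side','s3.png'); t=shot('top','t3.png'); w=shot('wrist','w3.png')
a=d['frame'][180:320,280:420];b=t['frame'][210:310,300:440]; w=w['frame']
f=lambda a,s:cv2.resize(a[:,:,::-1],s,interpolation=2)
cv2.imwrite('pics/c3.png',cv2.hconcat([f(a,(400,400)),f(w,(400,400))]))
E
```

```text
time_s: 7.3
position: [0.4893, -0.3574, 0.201]
tool_rot: [[0.98, 0.199, 0.002], [0.199, -0.98, -0.003], [0.002, 0.003, -1.0]]
ft_force: [-0.8, 0.1, -2.7]
grip_width: 0.03
```

View pics/c3.png

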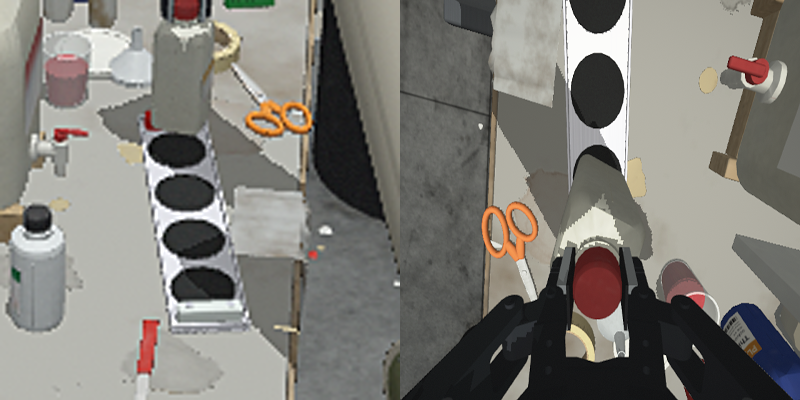

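```bash
python3 -m crank '[0,0,0,-0.001,0,-0.02,0, 0,0,0,0,0,-0.01,0, 0,0,0,0,0,-0.005,0, 0,0,0,0,0,-0.002,0, 0,0,0,0,0,0,0, 0,0,0,0,0,0,0]'
```

```text
time_s: 8.05
position: [0.488, -0.3569, 0.1629]
tool_rot: [[0.98, 0.199, 0.002], [0.199, -0.98, -0.001], [0.001, 0.001, -1.0]]
ft_force: [3.3, 0.2, -0.9]
grip_width: 0.0298
```

```bash
python3 -m crank '[0,0,0,0,0,-0.001,0, 0,0,0,0,0,0,0, 0,0,0,0,0,0,60, 0,0,0,0,0,0,100, 0,0,0,0,0,0,100, 0,0,0,0,0,0,100, 0,0,0,0,0,0.015,100, 0,0,0,0,0,0.03,100, 0,0,0,0,0,0.04,100, 0,0,0,0,0,0.04,100, 0,0,0,0,0.01,0.04,100, 0,0,0,0,0.04,0,100, 0,0,0,0,0.045,0,100, 0,0,0,0,0.045,0,100, 0,0,0,0,0.045,0,100, 0,0,0,0,0.045,0,100, 0,0,0,0,0.045,0,100, 0,0,0,0,0.045,0,100, 0,0,0,0.02,0.03,0,100, 0,0,0,0,0,0,100]'; python3 - <<'E'
from h import *
d=shot('side','s4.png'); t=shot('top','t4.png'); w=shot('wrist','w4.png')
f=lambda a,s:cv2.resize(a[:,:,::-1],s,interpolation=2)
cv2.imwrite('pics/c4.png',cv2.hconcat([f(d['frame'][180:320,280:420],(400,400)),f(w['frame'][120:480],(400,225)) if 0 else f(w['frame'][40:480,100:540],(400,400))]))
print(proj(d,(.488,-.357,.172)),proj(w,(.61,-.028,.14)),observe()['position'])
E
```

```text
time_s: 10.05
position: [0.5082, -0.0037, 0.3261]
tool_rot: [[0.979, 0.203, 0.0], [0.203, -0.979, 0.0], [0.0, -0.0, -1.0]]
ft_force: [-1.4, -0.4, -0.1]
grip_width: 0.0855
(np.float64(344.11999479055197), np.float64(190.5723697396484)) (np.float64(419.6084708792945), np.float64(260.69610173385075)) [ 0.50726732 -0.00708538  0.32593422]
```

View pics/c4.png

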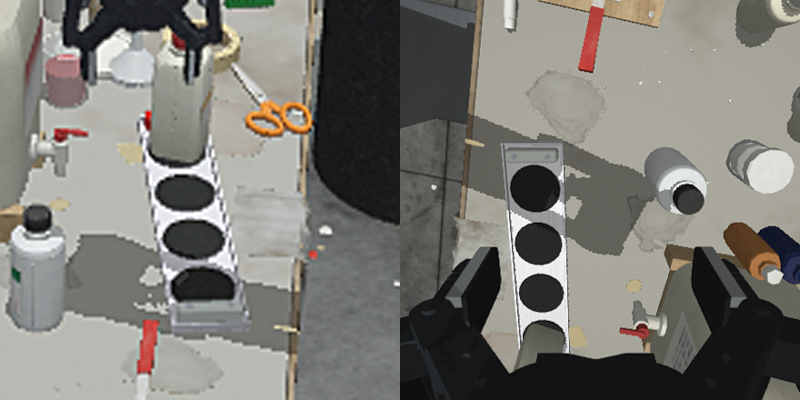

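```bash
python3 - <<'E'
from h import *
w=load('w4.png'); s=load('s4.png'); print(at(w,414.6,260,.14), at(s,38/400*140+280-.4,210/400*140+180-.4,.14),at(s,(38/400*140+279.6),(211/400*140+179.6),.14),observe()['position'])
E
python3 -m crank '[0,0,0,0.033,-0.007,-0.03,100, 0,0,0,0.033,-0.007,-0.03,100, 0,0,0,0.034,-0.007,-0.03,100, 0,0,0,0,0,0,100, 0,0,0,0,0,0,100]'; python3 - <<'E'
from h import *
w=shot('wrist','w5.png'); o=observe()['position']; print(o)
# dark cap blob near expected
p=proj(w,(.608,-.028,.14)); print(p)
g=w['frame'].max(2); m=(g<60).astype('uint8'); n,l,st,c=cv2.connectedComponentsWithStats(m)
for i in range(1,n):
    if st[i,4]>150 and np.hypot(*(c[i]-p))<70: print(st[i],c[i],at(w,*c[i],.14))
E
```

```text
[ 0.6053 -0.0283  0.14  ] [ 0.6081 -0.0312  0.14  ] [ 0.6078 -0.0296  0.14  ] [ 0.50726732 -0.00708538  0.32593422]
time_s: 10.7
position: [0.6072, -0.0291, 0.2353]
tool_rot: [[0.98, 0.197, -0.002], [0.197, -0.98, 0.0], [-0.002, -0.001, -1.0]]
ft_force: [-0.4, 1.0, 0.5]
grip_width: 0.0854
[ 0.60710869 -0.02869303  0.23674977]
(np.float64(316.2577408563454), np.float64(249.8070190329635))
[ 298  225   43   47 1589] [318.79546885 248.6098175 ] [ 0.6094 -0.0269  0.14  ]
```

```bash
python3 -m crank '[0,0,0,0.001,0,-0.03,100, 0,0,0,0,0,-0.03,100, 0,0,0,0,0,-0.03,100, 0,0,0,0,0,-0.017,100, 0,0,0,0,0,0,100, 0,0,0,0,0,0,0, 0,0,0,0,0,0,0, 0,0,0,0,0,0,0, 0,0,0,0,0,0,0, 0,0,0,0,0,0,0, 0,0,0,0,0,0,0, 0,0,0,0,0,0,0]'
```

```text
time_s: 11.95
position: [0.6089, -0.0278, 0.1302]
tool_rot: [[0.98, 0.199, 0.002], [0.199, -0.98, -0.001], [0.002, 0.001, -1.0]]
ft_force: [-1.0, -0.3, 6.4]
grip_width: 0.0281
```

```bash
python3 -m crank '[0,0,0,0,0,0.02,0, 0,0,0,0,0,0.035,0, 0,0,0,0,0,0.04,0, 0,0,0,0,0,0.04,0, 0,0,0,-0.01,0,0.035,0, 0,0,0,-0.03,0,0,0, 0,0,0,-0.03,0,0,0, 0,0,0,-0.03,0,0,0, 0,0,0,-0.03,-0.01,0,0, 0,0,0,-0.0087,-0.03,0,0, 0,0,0,0,-0.04,0,0, 0,0,0,0,-0.04,0,0, 0,0,0,0,-0.04,0,0, 0,0,0,0,-0.04,0,0, 0,0,0,0,-0.03,-0.02,0, 0,0,0,0,-0.0137,-0.04,0, 0,0,0,0,0,-0.04,0, 0,0,0,0,0,-0.03,0, 0,0,0,0,0,0,0, 0,0,0,0,0,0,0]'
```

```text
time_s: 13.95
position: [0.47, -0.2716, 0.1698]
tool_rot: [[0.98, 0.199, 0.0], [0.199, -0.98, -0.0], [0.0, 0.0, -1.0]]
ft_force: [-0.3, -1.3, -2.0]
grip_width: 0.0278
```

```bash
python3 -m crank '[0,0,0,0,0,-0.015,0, 0,0,0,0,0,-0.01,0, 0,0,0,0,0,-0.005,0, 0,0,0,0,0,-0.002,0, 0,0,0,0,0,-0.001,0, 0,0,0,0,0,0,0, 0,0,0,0,0,0,0]'
```

```text
time_s: 14.65
position: [0.4702, -0.2718, 0.1372]
tool_rot: [[0.98, 0.199, 0.002], [0.199, -0.98, -0.002], [0.001, 0.002, -1.0]]
ft_force: [-0.2, 0.8, 5.7]
grip_width: 0.0278
```

```bash
python3 -m crank '[0,0,0,0,0,0,60, 0,0,0,0,0,0,100, 0,0,0,0,0,0,100, 0,0,0,0,0,0,100, 0,0,0,0,0,0.015,100, 0,0,0,0,0,0.03,100, 0,0,0,0,0,0.04,100, 0,0,0,0,0,0.04,100, 0,0,0,0.001,0.04,0.03,100, 0,0,0,0.001,0.045,0,100, 0,0,0,0.001,0.045,0,100, 0,0,0,0.001,0.045,0,100, 0,0,0,0.001,0.045,0,100, 0,0,0,0.001,0.045,0,100, 0,0,0,0.001,0.045,0,100, 0,0,0,0.03,0.03,0,100, 0,0,0,0.03,0.03,0,100, 0,0,0,0.03,0.03,0,100, 0,0,0,0.03,0.03,0,100, 0,0,0,0,0,0,100]'; python3 - <<'E'
from h import *
d=shot('side','s6.png'); t=shot('top','t6.png'); w=shot('wrist','w6.png')
f=lambda a,s:cv2.resize(a[:,:,::-1],s,interpolation=2)
cv2.imwrite('pics/c6.png',cv2.hconcat([f(d['frame'][160:320,270:430],(400,400)),f(w['frame'][0:480,80:560],(400,400))]))
print(proj(w,(.667,.182,.115)),observe()['position'])
E
```

```text
time_s: 16.65
position: [0.5987, 0.1615, 0.2891]
tool_rot: [[0.979, 0.202, -0.002], [0.202, -0.979, 0.001], [-0.001, -0.001, -1.0]]
ft_force: [-0.4, -0.0, -0.5]
grip_width: 0.0853
(np.float64(401.5945073618797), np.float64(209.88988575895087)) [0.59644432 0.15836264 0.29083387]
```

View pics/c6.png

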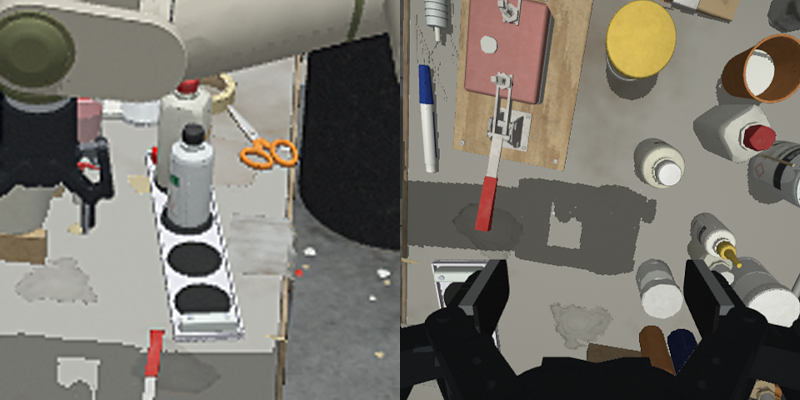

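Both bottles stand on their pads. The white cap is at (402,209) in the wrist view, which matches the prediction (401.6,209.9).

```bash
python3 -m crank '[0,0,0,0.035,0.012,-0.03,100, 0,0,0,0.0355,0.012,-0.03,100, 0,0,0,0,0,-0.03,100, 0,0,0,0,0,0,100, 0,0,0,0,0,0,100]'; python3 - <<'E'
from h import *
w=shot('wrist','w7.png'); o=observe()['position']; print(o)
p=proj(w,(.667,.182,.115)); print(p)
f=w['frame']; m=((f.min(2)>205)).astype('uint8'); n,l,st,c=cv2.connectedComponentsWithStats(m)
for i in range(1,n):
    if st[i,4]>100 and np.hypot(*(c[i]-p))<70: print(st[i],c[i],at(w,*c[i],.115))
E
```

```text
time_s: 17.3
position: [0.6669, 0.1817, 0.2027]
tool_rot: [[0.98, 0.198, 0.001], [0.198, -0.98, -0.0], [0.001, 0.0, -1.0]]
ft_force: [1.2, 0.1, 0.3]
grip_width: 0.0854
[0.6672684  0.1819123  0.20394402]
(np.float64(314.55809306431), np.float64(254.68788767709677))
[301 237  28  13 169] [314.80473373 242.05325444] [0.6655 0.1902 0.115 ]
```

```bash
python3 -m crank '[0,0,0,0,0,-0.03,100, 0,0,0,0,0,-0.03,100, 0,0,0,0,0,-0.025,100, 0,0,0,0,0,-0.0135,100, 0,0,0,0,0,0,100, 0,0,0,0,0,0,0, 0,0,0,0,0,0,0, 0,0,0,0,0,0,0, 0,0,0,0,0,0,0, 0,0,0,0,0,0,0, 0,0,0,0,0,0,0, 0,0,0,0,0,0,0]'
```

```text
time_s: 18.55
position: [0.6682, 0.1826, 0.1045]
tool_rot: [[0.98, 0.199, 0.004], [0.199, -0.98, 0.0], [0.004, 0.001, -1.0]]
ft_force: [1.0, -0.9, 6.8]
grip_width: 0.0241
```

```bash
python3 -m crank '[0,0,0,0,0,0.02,0, 0,0,0,0,0,0.035,0, 0,0,0,0,0,0.045,0, 0,0,0,0,0,0.045,0, 0,0,0,0,0,0.04,0, 0,0,0,-0.0313,-0.0254,0,0, 0,0,0,-0.0313,-0.0254,0,0, 0,0,0,-0.0313,-0.0254,0,0, 0,0,0,-0.0313,-0.0254,0,0, 0,0,0,-0.0313,-0.0254,0,0, 0,0,0,-0.0313,-0.0254,0,0, 0,0,0,-0.0045,-0.0358,0,0, 0,0,0,-0.0045,-0.0358,0,0, 0,0,0,-0.0045,-0.0358,0,0, 0,0,0,-0.0045,-0.0358,0,0, 0,0,0,-0.0045,-0.0358,0,0, 0,0,0,-0.0045,-0.0358,-0.04,0, 0,0,0,0,0,-0.04,0, 0,0,0,0,0,0,0, 0,0,0,0,0,0,0]'
```

```text
time_s: 20.55
position: [0.453, -0.1819, 0.2115]
tool_rot: [[0.98, 0.199, 0.0], [0.199, -0.98, 0.0], [0.0, -0.0, -1.0]]
ft_force: [0.1, 0.7, 0.4]
grip_width: 0.0242
```

```bash
python3 -m crank '[0,0,0,0,-0.0033,-0.03,0, 0,0,0,0,0,-0.03,0, 0,0,0,0,0,-0.02,0, 0,0,0,0,0,-0.01,0, 0,0,0,0,0,-0.005,0, 0,0,0,0,0,-0.003,0, 0,0,0,0,0,-0.001,0, 0,0,0,0,0,0,0, 0,0,0,0,0,0,0]'
```

```text
time_s: 21.45
position: [0.453, -0.1855, 0.112]
tool_rot: [[0.98, 0.199, 0.001], [0.199, -0.98, -0.001], [0.001, 0.001, -1.0]]
ft_force: [-0.5, 0.3, -1.4]
grip_width: 0.0237
```

```bash
python3 -m crank '[0,0,0,0,0,-0.001,0, 0,0,0,0,0,0,0, 0,0,0,0,0,0,60, 0,0,0,0,0,0,100, 0,0,0,0,0,0,100, 0,0,0,0,0,0.015,100, 0,0,0,0,0,0.035,100, 0,0,0,0,0,0.045,100, 0,0,0,0,0,0.045,100, 0,0,0,0,0.02,0.03,100, 0,0,0,0.013,0.042,0,100, 0,0,0,0.013,0.042,0,100, 0,0,0,0.013,0.042,0,100, 0,0,0,0.013,0.042,0,100, 0,0,0,0.013,0.042,0,100, 0,0,0,0.013,0.042,0,100, 0,0,0,0.013,0.042,0,100, 0,0,0,0.013,0.042,0,100, 0,0,0,0,0,0,100, 0,0,0,0,0,0,100]'; python3 - <<'E'
from h import *
d=shot('side','s8.png'); w=shot('wrist','w8.png')
f=lambda a,s:cv2.resize(a[:,:,::-1],s,interpolation=2)
cv2.imwrite('pics/c8.png',cv2.hconcat([f(d['frame'][160:320,270:430],(400,400)),f(w['frame'][0:480,80:560],(400,400))]))
print(proj(w,(.608,.298,.1)),observe()['position'])
h=cv2.cvtColor(w['frame'],cv2.COLOR_RGB2HSV); m=((h[...,0]>20)&(h[...,0]<32)&(h[...,1]>150)&(h[...,2]>120)).astype('uint8')
n,l,st,c=cv2.connectedComponentsWithStats(m); i=1+st[1:,4].argmax(); print(st[i],c[i],at(w,*c[i],.1))
E
```

```text
time_s: 23.45
position: [0.5566, 0.1712, 0.2799]
tool_rot: [[0.98, 0.2, -0.001], [0.2, -0.98, -0.0], [-0.001, 0.0, -1.0]]
ft_force: [0.3, -1.3, -0.1]
grip_width: 0.0854
(np.float64(413.4307695140208), np.float64(73.22616826393687)) [0.55661974 0.16980706 0.28040489]
[393  58  66  57 942] [428.84713376  79.59978769] [0.6209 0.296  0.1   ]
```

View pics/c8.png

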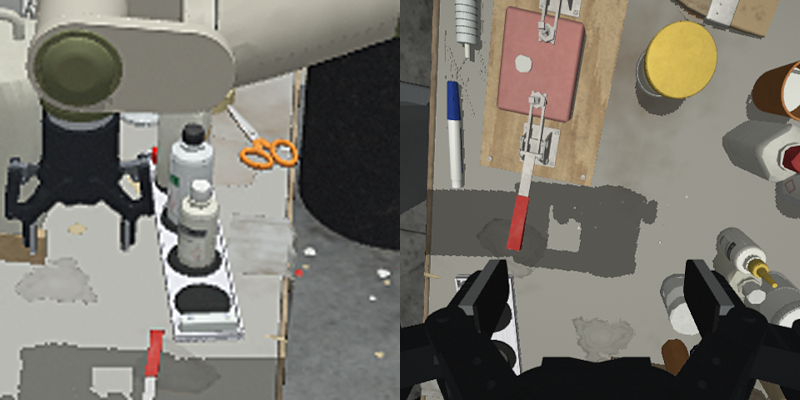

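```bash
python3 -m crank '[0,0,0,0.0131,0.032,-0.0175,100, 0,0,0,0.0131,0.032,-0.0175,100, 0,0,0,0.0131,0.032,-0.0175,100, 0,0,0,0.0131,0.032,-0.0175,100, 0,0,0,0,0,0,100, 0,0,0,0,0,0,100]'; python3 - <<'E'
from h import *
w=shot('wrist','w9.png'); print(proj(w,(.609,.298,.1)),observe()['position'])
h=cv2.cvtColor(w['frame'],cv2.COLOR_RGB2HSV); m=((h[...,0]>18)&(h[...,0]<34)&(h[...,1]>110)&(h[...,2]>70)).astype('uint8')
n,l,st,c=cv2.connectedComponentsWithStats(m); i=1+st[1:,4].argmax(); print(st[i],c[i],at(w,*c[i],.1))
cv2.imwrite('pics/c9.png',w['frame'][:,:,::-1])
E
```

```text
time_s: 24.15
position: [0.6093, 0.2976, 0.2101]
tool_rot: [[0.98, 0.198, -0.001], [0.198, -0.98, -0.001], [-0.001, 0.0, -1.0]]
ft_force: [-0.1, 0.3, 0.7]
grip_width: 0.0854
(np.float64(314.33862104476754), np.float64(243.11750225871054)) [0.6094141  0.29724476 0.21109539]
[ 270  191   97   94 7065] [317.89582449 238.07204529] [0.6107 0.302  0.1   ]
```

View pics/c9.png

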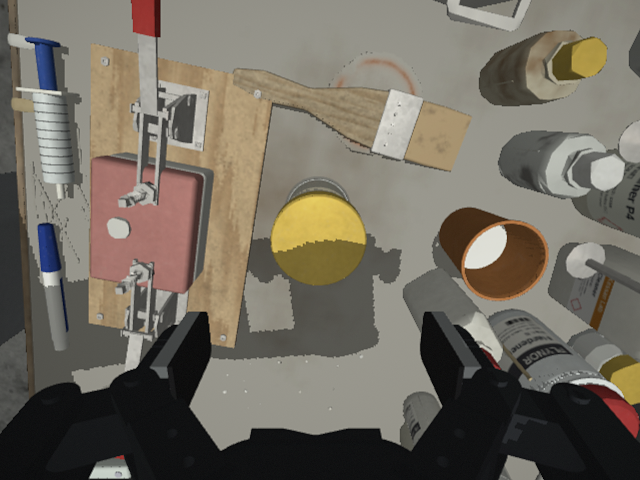

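```bash
python3 -m crank '[0,0,0,0.001,0.0025,-0.03,100, 0,0,0,0,0,-0.03,100, 0,0,0,0,0,-0.03,100, 0,0,0,0,0,-0.025,100, 0,0,0,0,0,-0.014,100, 0,0,0,0,0,0,100, 0,0,0,0,0,0,0, 0,0,0,0,0,0,0, 0,0,0,0,0,0,0, 0,0,0,0,0,0,0, 0,0,0,0,0,0,0]' 50
python3 -m crank '[0,0,0,0,0,0.01,0, 0,0,0,0,0,0.02,0, 0,0,0,0,0,0,0, 0,0,0,0,0,0,0]'
```

```text
time_s: 25.3
position: [0.611, 0.3012, 0.0839]
tool_rot: [[0.98, 0.199, 0.004], [0.199, -0.98, 0.001], [0.004, -0.0, -1.0]]
ft_force: [-1.3, -1.0, 6.3]
grip_width: 0.0651
time_s: 25.7
position: [0.6102, 0.3011, 0.1118]
tool_rot: [[0.98, 0.199, 0.001], [0.199, -0.98, 0.0], [0.001, -0.0, -1.0]]
ft_force: [-0.7, 0.2, -1.8]
grip_width: 0.0652
```

```bash
python3 -m crank '[0,0,0,0,0,0.03,0, 0,0,0,0,0,0.045,0, 0,0,0,0,0,0.045,0, 0,0,0,0,0,0.04,0, 0,0,0,-0.0159,-0.0363,0,0, 0,0,0,-0.0159,-0.0363,0,0, 0,0,0,-0.0159,-0.0363,0,0, 0,0,0,-0.0159,-0.0363,0,0, 0,0,0,-0.0159,-0.0363,0,0, 0,0,0,-0.0159,-0.0363,0,0, 0,0,0,-0.0159,-0.0363,0,0, 0,0,0,-0.0159,-0.0363,0,0, 0,0,0,-0.0159,-0.0363,0,0, 0,0,0,-0.0159,-0.0363,-0.02,0, 0,0,0,-0.0159,-0.0363,-0.04,0, 0,0,0,0,0,-0.04,0, 0,0,0,0,0,-0.02,0, 0,0,0,0,0,0,0, 0,0,0,0,0,0,0]'
```

```text
time_s: 27.6
position: [0.4372, -0.0941, 0.1563]
tool_rot: [[0.98, 0.199, -0.0], [0.199, -0.98, 0.0], [-0.0, -0.0, -1.0]]
ft_force: [0.6, 0.2, -1.3]
grip_width: 0.0651
```

```bash
python3 -m crank '[0,0,0,-0.0017,-0.0047,-0.02,0, 0,0,0,0,0,-0.02,0, 0,0,0,0,0,-0.01,0, 0,0,0,0,0,-0.008,0, 0,0,0,0,0,-0.004,0, 0,0,0,0,0,-0.003,0, 0,0,0,0,0,0,0, 0,0,0,0,0,0,0]'
```

```text
time_s: 28.4
position: [0.4355, -0.0989, 0.0913]
tool_rot: [[0.98, 0.199, 0.001], [0.199, -0.98, -0.0], [0.001, 0.0, -1.0]]
ft_force: [0.1, -0.4, -0.5]
grip_width: 0.065
```

Lower 1 mm more, release, rise and move clear for the check.

```bash
python3 -m crank '[0,0,0,0,0,-0.001,0, 0,0,0,0,0,0,0, 0,0,0,0,0,0,100, 0,0,0,0,0,0,100, 0,0,0,0,0,0,100, 0,0,0,0,0,0,100, 0,0,0,0,0,0.015,100, 0,0,0,0,0,0.035,100, 0,0,0,0,0,0.045,100, 0,0,0,0,0,0.045,100, 0,0,0,0,0.03,0.04,100, 0,0,0,0,0.045,0,100, 0,0,0,0,0.045,0,100, 0,0,0,0,0.045,0,100, 0,0,0,0,0.045,0,100, 0,0,0,0,0.045,0,100, 0,0,0,0,0.045,0,100, 0,0,0,0,0.045,0,100, 0,0,0,0,0,0,100, 0,0,0,0,0,0,100]'; python3 - <<'E'
from h import *
d=shot('side','s10.png'); t=shot('top','t10.png')
f=lambda a,s:cv2.resize(a[:,:,::-1],s,interpolation=2)
cv2.imwrite('pics/c10.png',cv2.vconcat([f(t['frame'][225:300,240:400],(640,300)),f(d['frame'][190:310,270:430],(400,300)) if 0 else f(d['frame'][200:320,230:486],(640,300))]))
for p,h in zip([(.488,-.357),(.4702,-.2715),(.453,-.185),(.4355,-.0985)],[.165,.14,.115,.1]): 
  u=proj(t,(*p,h+.007)); v=proj(d,(*p,h+.007)); b=proj(t,(*p,.007)); print(np.round([(u[0]-240)*4,(u[1]-225)*4,(b[0]-240)*4,(b[1]-225)*4,(v[0]-230)*2.5,300+(v[1]-200)*2.5]))
E
```

```text
time_s: 30.4
position: [0.435, 0.2468, 0.2696]
tool_rot: [[0.98, 0.201, -0.001], [0.201, -0.98, -0.0], [-0.001, 0.0, -1.0]]
ft_force: [-0.4, -0.1, -0.9]
grip_width: 0.0851
[535. 108. 502. 137. 285. 276.]
[394. 137. 382. 159. 292. 328.]
[257. 165. 259. 180. 299. 383.]
[123. 191. 135. 202. 307. 435.]
```

View pics/c10.png

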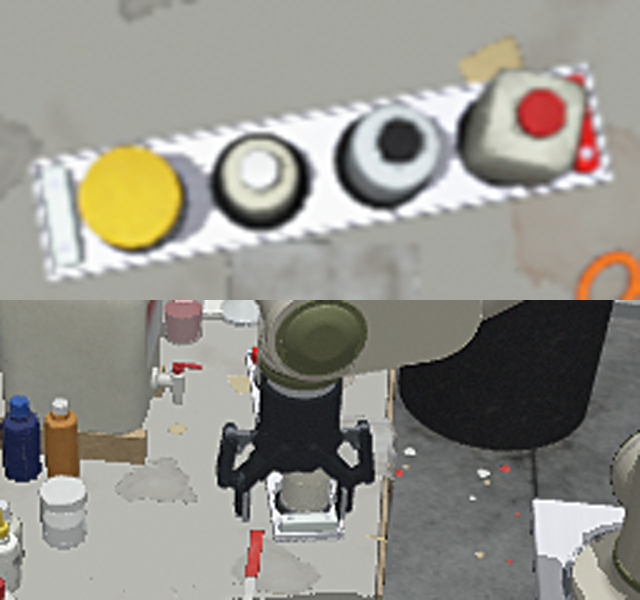

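Seen from above, all four stand in the right order. Their caps sit about 3 mm from the predicted points, all in the same direction, which suggests a top-camera bias. I'll move the arm out of the side view and measure the bases against the pads.

```bash
python3 -m crank '[0,0,0,0.04,0,0,100, 0,0,0,0.045,0,0,100, 0,0,0,0.045,0,0,100, 0,0,0,0.045,0,0,100, 0,0,0,0.02,0,0,100, 0,0,0,0,0,0,100, 0,0,0,0,0,0,100]'; python3 - <<'E'
from h import *
d=shot('side','s11.png'); t=shot('top','t11.png')
f=lambda a,s:cv2.resize(a[:,:,::-1],s,interpolation=2)
cv2.imwrite('pics/c11.png',cv2.hconcat([f(d['frame'][195:305,310:380],(380,597)),f(t['frame'][228:298,242:312],(400,597)) if 0 else f(t['frame'][225:300,240:292],(414,597))]))
E
```

```text
time_s: 31.2
position: [0.6304, 0.2448, 0.2697]
tool_rot: [[0.98, 0.197, -0.001], [0.197, -0.98, -0.0], [-0.001, 0.0, -1.0]]
ft_force: [-0.4, -0.1, 0.1]
grip_width: 0.0856
```

View pics/c11.png

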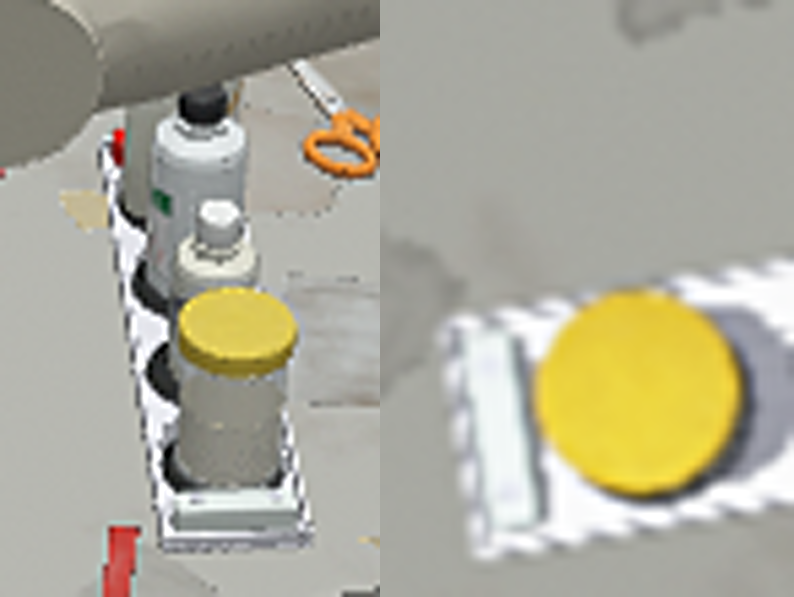

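In the side view (left panel) the jar base spans x 178–282 and its pad about 162–280. The jar is therefore about 4 mm off centre towards the robot, right at the pad's edge, while the bottles are well inside theirs. There is plenty of time, so I'll regrasp the jar and shift it.

```bash
python3 -m crank '[0,0,0,-0.0195,-0.0343,0,100, 0,0,0,-0.0195,-0.0343,0,100, 0,0,0,-0.0195,-0.0343,0,100, 0,0,0,-0.0195,-0.0343,0,100, 0,0,0,-0.0195,-0.0343,0,100, 0,0,0,-0.0195,-0.0343,0,100, 0,0,0,-0.0195,-0.0343,0,100, 0,0,0,-0.0195,-0.0343,0,100, 0,0,0,-0.0195,-0.0343,0,100, 0,0,0,-0.0195,-0.0343,0,100, 0,0,0,0,0,-0.02,100, 0,0,0,0,0,-0.03,100, 0,0,0,0,0,-0.03,100, 0,0,0,0,0,0,100, 0,0,0,0,0,0,100]'
```

```text
time_s: 32.8
position: [0.4352, -0.0966, 0.1911]
tool_rot: [[0.98, 0.199, 0.001], [0.199, -0.98, -0.0], [0.001, 0.001, -1.0]]
ft_force: [0.2, -0.9, 0.7]
grip_width: 0.0854
```

```bash
python3 -m crank '[0,0,0,0.0003,-0.002,-0.03,100, 0,0,0,0,0,-0.03,100, 0,0,0,0,0,-0.025,100, 0,0,0,0,0,-0.015,100, 0,0,0,0,0,0,100, 0,0,0,0,0,0,0, 0,0,0,0,0,0,0, 0,0,0,0,0,0,0, 0,0,0,0,0,0,0, 0,0,0,0,0,0.004,0, 0,0,0,0,0,0.003,0, 0,0,0,0,0,0,0, 0,0,0,0.003,0.003,0,0, 0,0,0,0,0,0,0, 0,0,0,0,0,0,0]'
```

```text
time_s: 34.3
position: [0.4386, -0.0957, 0.0968]
tool_rot: [[0.98, 0.199, -0.0], [0.199, -0.98, 0.0], [-0.0, -0.0, -1.0]]
ft_force: [0.1, -0.0, -1.3]
grip_width: 0.0651
```

```bash
python3 -m crank '[0,0,0,0,0,-0.003,0, 0,0,0,0,0,-0.002,0, 0,0,0,0,0,-0.001,0, 0,0,0,0,0,-0.001,0, 0,0,0,0,0,0,0, 0,0,0,0,0,0,0, 0,0,0,0,0,0,100, 0,0,0,0,0,0,100, 0,0,0,0,0,0,100, 0,0,0,0,0,0,100, 0,0,0,0,0,0.015,100, 0,0,0,0,0,0.035,100, 0,0,0,0,0,0.045,100, 0,0,0,0,0,0.045,100, 0,0,0,0.01,0.04,0.03,100, 0,0,0,0.03,0.035,0,100, 0,0,0,0.03,0.035,0,100, 0,0,0,0.03,0.035,0,100, 0,0,0,0.03,0.035,0,100, 0,0,0,0.03,0.035,0,100]';python3 -m crank '[0,0,0,0.03,0.03,0.03,100,0,0,0,0.03,0.03,0.03,100,0,0,0,0,0,0.03,100,0,0,0,0,0,0,100,0,0,0,0,0,0,100,0,0,0,0,0,0,100]'; python3 - <<'E'
from h import *
d=shot('side','s12.png'); t=shot('top','t12.png')
f=lambda a,s:cv2.resize(a[:,:,::-1],s,interpolation=2)
cv2.imwrite('pics/c12.png',cv2.hconcat([f(d['frame'][195:305,310:380],(380,597)),f(t['frame'][225:300,240:292],(414,597))]))
cv2.imwrite('pics/c13.png',f(t['frame'][225:300,240:400],(800,375)))
E
```

```text
time_s: 36.3
position: [0.5993, 0.1202, 0.259]
tool_rot: [[0.98, 0.199, -0.001], [0.199, -0.98, -0.0], [-0.001, -0.0, -1.0]]
ft_force: [1.5, -1.0, 0.5]
grip_width: 0.0858
time_s: 36.9
position: [0.6558, 0.1758, 0.3457]
tool_rot: [[0.98, 0.198, -0.003], [0.198, -0.98, -0.0], [-0.003, -0.0, -1.0]]
ft_force: [-0.2, 0.2, 0.2]
grip_width: 0.0851
```

View pics/c12.png

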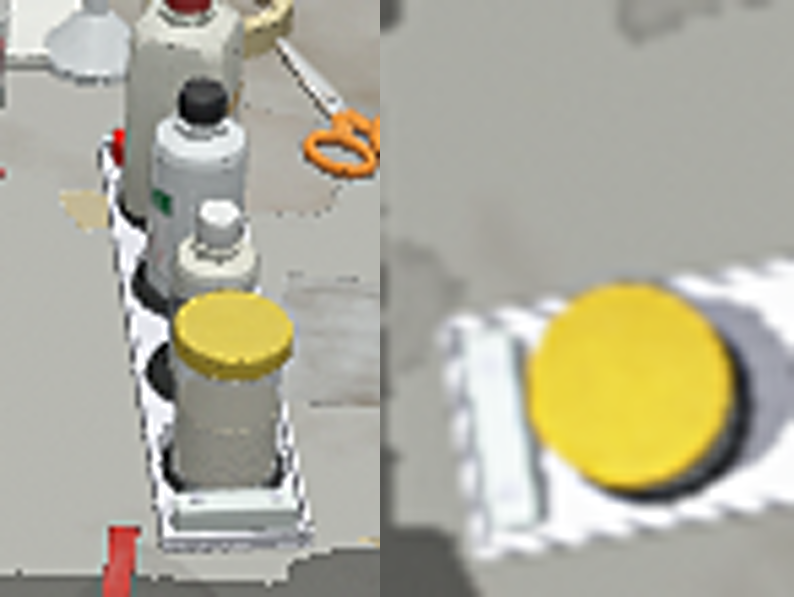

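View pics/c13.png

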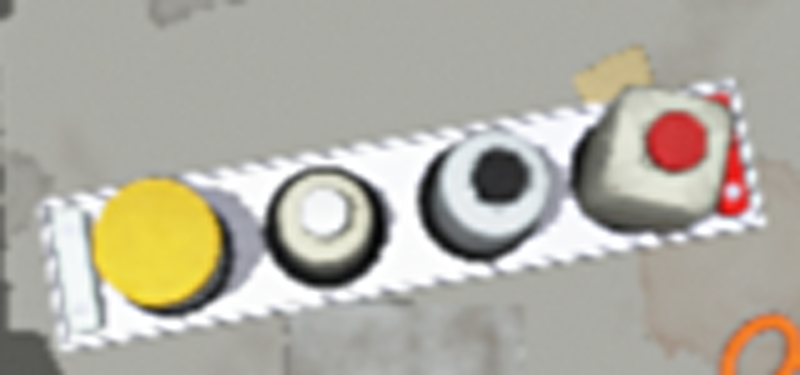

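```bash
python3 -c "
from rig import *
print(close_job())"
```

```text
the job is handed in; nothing more can be done
None
```

The job is handed in at about 37 s of the 106 s allowed. The square bottle stands on the pad by the red stop, followed by the black-capped bottle, the white-capped bottle and the yellow-lidded jar at the white end.

- **Last pictures (side and top):** all four stand upright on their own pads in order of height. The gripper is open and clear of everything, and nothing was knocked over.
- **Jar corrected:** it first stood about 4–5 mm off centre, at the pad's edge. I lifted it again and moved it 3 mm in both x and y, and it now looks centred.
- **Remaining offset:** the top camera read positions about 3 mm different from the side camera and the robot, and I had measured the pads with it. By my estimate the three bottles stand about 3–4 mm off centre, towards the red end and the robot. I left them because the two round bottles are well inside their pads.
- **Not checked:** the square bottle is turned relative to the tray, and by my estimate one corner comes very close to the red stop. I did not confirm the gap. Its height at set-down fits it resting on the pad, not on the stop.

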